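Prove the engraver's emergency stop and reset the machine

ROBOT

A 6-joint arm with a two-finger parallel gripper is mounted at the origin on the work surface. World frame = base frame: x ahead of the robot, y to its left, z up, the work surface at z = 0. Lengths are in mm, angles in rad, forces in N, time in s.
With the tool pointing down it reaches from about 275 to 750 mm from the base axis. Payload 10.2 kg.
Tool frame: the origin (TCP) lies midway between the tips of the shut fingers; the grasp point (between the pads) lies 19 mm behind it; z points along the fingers, y is the direction in which the jaws open and shut (so a half turn about z gives the same grasp; the last joint's range is limited). The gripper opens to 85 mm and grips with 20 to 120 N. Pads are 22 mm wide; open, the fingers measure 114 mm over their backs; the gripper's body (76 mm by 85 mm) begins 54 mm behind the grasp point. The pads swing forward as they close: fully open they stand 13 mm farther back than shut.
Start: joints at [-1.518, 0.313, 1.498, -0, 1.331, -0.223], TCP at [142.953, -505.169, 231.294] pointing down, gripper open.
Joint ranges: [-2.94, 2.94], [-0.97, 2.17], [0.19, 2.56], [-1.23, 4.37], [0.02, 3.11], [-2.88, 2.88]. Speed limits (rad/s): [2.39, 2.39, 3.01, 3.14, 3.14, 3.14].

INTERFACE

Orientations are given as a unit quaternion [w, x, y, z].
In Python, from rig import ctrl, capture, calibration, order gives the robot as it stands.
- The arm moves only by the tool jog_arm, never from a script. Its argument "rows" is a list that holds one entry, the list of rows, each a list of 6 numbers: the shift along the tool's x, y, z as a fraction of full scale, then the turn, a rotation vector about the tool's x, y, z as a fraction of full scale. In form: [[[x, y, z, ax, ay, az], ...]]. A call has 1 to 8 rows; each row is the pose to reach, as a shift and turn from the pose commanded when the call began, along the tool's axes at that moment; what a row does not reach only later rows make up. Full scale, the value 1, is 0.15 m for a shift and pi/2 rad for a turn. A row lasts 1/12 s, in which the tool goes at most 41.7 mm and 7.16 degrees, less where a joint would pass 70% of its speed; a pose out of reach is approached as far as the arm can. A call with a number of a shift or a turn outside -1 to 1 is refused whole. A call with a gripper value outside its range is refused whole. "jaw" is the gripper command: -1 is fully open, 1 is shut, values between are in proportion, set as the call begins (left out, the last holds). The fingers move at their own pace and stop on an object; "grip_force" is the grip in N (left out, the last holds). Time passes only in rows, so rows that repeat a pose let the fingers close. It gives the time, the measured TCP pose, the force and the opening at its end, in the units of the state.
- ctrl.sense(): the state, without advancing time (a new reading comes with each control period).
- capture(name): name is "scene" or "top" or "wrist"; returns the picture (384x512x3 uint8, red, green, blue); there is no depth.
- calibration(name): a dict with "fov_y" (degrees; the focal length in pixels is half the picture's height over the tangent of half this angle, whatever the lens; pixels are square), "cx", "cy" (the principal point, pixels), "view" (4x4, takes a point from world to camera coordinates); the wrist camera has in their place "mount" (4x4, takes a point from camera to tool coordinates, whose origin is the TCP and whose axes are the flange's). Camera axes: x right, y down, z forward; pixel columns grow to the right and rows downward; lengths in mm; the calibration is good to about 2 mm. A picture is of the moment at which its call begins: read the wrist's pose just before it. calibration takes no time and is no camera call.
- order.finish_job(): hands the job in, once; it reports no verdict.
The state is a dict: "time_s": time; "joints": joint angles; "dq": joint speeds; "tau": joint torques, N m; "eef_pos": TCP position; "ee_rot": TCP orientation; "force": force on the tool from outside, world axes, zero at the start; "wrist_torque": the same for the moment, N m; "grip_width": opening from 0.0 (shut) to 1.0 (fully open).
Only numpy, scipy, OpenCV 4.12 (cv2) and the standard library are available. Lean on these libraries where they do the work, as an engineer would, in place of code of your own. Each camera call takes 0.05 s, during which the arm holds its last target.

TASK

Before the first cut, test the emergency stop on the engraver's console with the fingertips alone: press the red mushroom head in until it latches, then turn it clockwise until it lets go and springs back out to its home position. After that press the blue reset button fully in and let it come back up. Do not press the green start button, and pick up or shift none of the loose things on the bench.

Things in the scene. Friction and masses are not known exactly. Their poses are not given: they have to be found in the camera images.
- console: grey operator console with aluminium top panel, bolted flat to the bench: 160 mm (its x) by 330 mm (its y) by 80 mm high, origin at the centre of its underside. Three controls stand on the panel along its y, about 100 mm apart, in any order: red stop, blue reset button, green start button. Two pilot lamps, 6 mm high, stand 61 mm to the far side of them
- stop_base: yellow disc 90 mm across and 3 mm thick under the stop, fixed on the panel; origin on the stop's axis at panel height. The stop's head is a round red mushroom cap, 60 mm across and 12 mm thick, its underside 22 mm above the panel when out. Straight across its crown runs a raised red grip bar, 56 mm long, 13 mm wide, flat top 17 mm above the cap, with a white line along it
- stop_top (a point): centre of the flat top of the grip bar on the red stop head, on the head's axis, 51 mm above the panel when the head is out; it moves and turns with the head. x runs along the bar, y across it, z up. Press here to push the head in; pushing sideways on a long face of the bar near one end turns it
- stop_push (a joint): how far the stop head is pushed in, m: 0 = out (home). A spring pushes it out; it latches when pressed to about 0.0075, which takes about 10 N, then stays in at about 0.0072 when let go; hard stop at 0.0095. Latched, it only comes out when turned
- stop_turn (a joint): clockwise turn of the stop head seen from above, rad: 0 = home, held there by a spring that turns it back when let go; it turns clockwise only, at about 0.04 to 0.08 N m. The latch lets go at about 0.55 rad, end stop at 1.05 rad. On release the head rises 7.5 mm, unless something above it or friction on the bar holds it down, and then it does so when freed
- reset_top (a point): centre of the top of the blue reset button, 29 mm across, about 21 mm above the panel, standing 9 mm out of a steel ring 45 mm across
- reset (a joint): how far the reset button is pressed in, m: 0 = out, 0.005 = fully in (5 N); it springs back up
- start_top (a point): centre of the top of the green start button, same size as the blue one; not to be pressed
- start (a joint): how far the green start button is pressed in, m: 0 = out
- tape_mid (a point): centre of a loose yellow and black tape measure, about 75 by 36 mm and 62 mm high, standing on the bench on the robot's side of the console
- driver_mid (a point): middle of a loose screwdriver with an orange handle, about 200 mm long and 26 mm high, lying on the bench on the robot's side of the console
- carton_mid (a point): centre of a loose white carton with a brown band, 90 by 120 mm and 66 mm high, beyond the console
- glue_mid (a point): centre of a loose white glue bottle, 54 mm across and 125 mm high, beyond the console

How it is judged (in metres and radians):
On the way, in this order (a step that is already met when the one before it is completed fails the run):
1. the stop head is pressed in until it latches, not yet turned (value of joint stop_push above 0.0066 m and value of joint stop_turn below 0.25 rad), for 0.1 s.
2. the latched head is turned clockwise (value of joint stop_push above 0.005 m and value of joint stop_turn above 0.4 rad).
3. the head has sprung out and turned back home (value of joint stop_push below 0.0015 m and value of joint stop_turn below 0.15 rad), for 0.1 s.
4. the blue reset button is pressed in (value of joint reset above 0.0035 m), for 0.05 s.
At the end, for the whole second after the job is handed in: the stop head is out (within 1.5 mm) and turned back home (within 0.15 rad), both push buttons are up (within 1 mm), and each loose thing is within 20 mm of where it lay (all of step 3 and value of joint each of reset, start below 0.001 m and distance of each of tape_mid, driver_mid, carton_mid, glue_mid from where it was at the start of the episode below 0.02 m); the robot touches nothing.
It fails at once if the green start button is pressed (more than 2 mm) (value of joint start above 0.002 m).
It fails at once if a loose thing is picked up, carried or shifted by more than 20 mm (distance of any of tape_mid, driver_mid, carton_mid, glue_mid from where it was at the start of the episode above 0.02 m).
It also fails if it takes over 48 s, if anything falls off the work surface, if the arm or the gripper's body presses on something with over 40 N, if the wrist force passes 120 N, or if a joint passes its speed limit or range.

## Working session

There is one attempt and no reset: what is moved stays moved. The work goes in short steps, Python scripts to look and compute and a tool call to move; the robot and the scene stay as the last step left them, time stands still between calls to the robot, and variables do not carry over. Pictures are saved under pics/ and viewed, and the job is handed in when it is done.

Besides the shell and the picture viewer there is one more tool, called after "Call:" as name(argument=value, ...), one argument or row to a line, values as JSON. jog_arm: Moves the arm, as the interface text tells. Shift numbers are shares of 0.15 m and turn numbers shares of pi/2 rad, none past 1 either way. Its arguments: {"type":"object","properties":{"rows":{"type":"array","items":{"type":"array","items":{"type":"array","items":{"type":"number"}}}},"jaw":{"type":"number"},"grip_force":{"type":"number"}},"required":["rows"]}

```bash
ls; mkdir -p pics; python3 - <<'E'
from rig import ctrl,capture,calibration,order
import cv2
print(ctrl.sense())
for n in("scene","top","wrist"):
    im=capture(n); cv2.imwrite(f"pics/{n}0.png",im[:,:,::-1]); print(n,calibration(n))
E
```

```text
pics
{'time_s': 0.0, 'joints': array([-1.51841532e+00,  3.13445818e-01,  1.49842827e+00, -3.78735274e-06,
        1.33099805e+00, -2.23377218e-01]), 'dq': array([-0.00098229,  0.00065503,  0.0010892 ,  0.00073349,  0.00016971,
        0.00034637]), 'tau': array([-5.91250828e-04, -4.12270367e+01, -2.59749180e+01, -2.12409213e-04,
        4.04027553e-03,  2.14050840e-05]), 'eef_pos': array([ 142.93047704, -504.90572478,  230.74053426]), 'ee_rot': array([-6.37558808e-04,  9.90509460e-01,  1.37443083e-01,  5.27973366e-05]), 'force': array([ 0.0613022 ,  0.00480892, -1.21215505]), 'wrist_torque': array([ 0.02062431,  0.02065914, -0.00435683]), 'grip_width': 0.9979531443248966}
scene {'fov_y': 44.72718291797482, 'cx': 256.43907159579123, 'cy': 192.28175398822188, 'view': array([[-2.58484335e-01,  9.66015261e-01,  6.04104360e-04,
         1.13472806e+02],
       [ 8.01347512e-01,  2.14772030e-01, -5.58314554e-01,
        -4.11797690e+02],
       [-5.39470124e-01, -1.43831468e-01, -8.29629131e-01,
         1.27644113e+03],
       [ 0.00000000e+00,  0.00000000e+00,  0.00000000e+00,
         1
[... 188 characters left out ...]
+01],
       [-9.87311713e-01, -6.30859724e-03, -1.58668784e-01,
         5.76943781e+02],
       [ 1.58363661e-01,  3.44081615e-02, -9.86781146e-01,
         7.52968655e+02],
       [ 0.00000000e+00,  0.00000000e+00,  0.00000000e+00,
         1.00000000e+00]])}
wrist {'fov_y': 65.22257612755753, 'cx': 254.52616892330033, 'cy': 197.25282372345617, 'mount': array([[-7.27754983e-04, -9.59541427e-01, -2.81566548e-01,
         7.06290242e+01],
       [ 9.99999733e-01, -7.15892566e-04, -1.44996682e-04,
        -4.38041094e-01],
       [-6.24410755e-05, -2.81566579e-01,  9.59541692e-01,
        -1.41218887e+02],
       [ 0.00000000e+00,  0.00000000e+00,  0.00000000e+00,
         1.00000000e+00]])}
```

View pics/scene0.png

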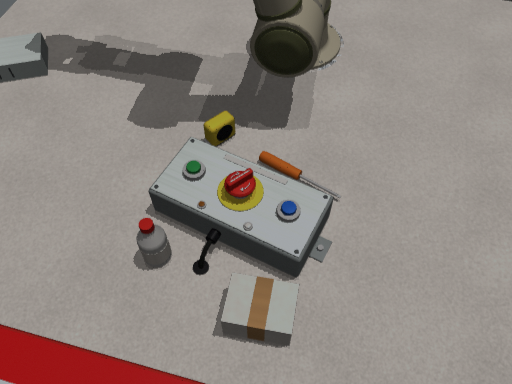

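View pics/top0.png

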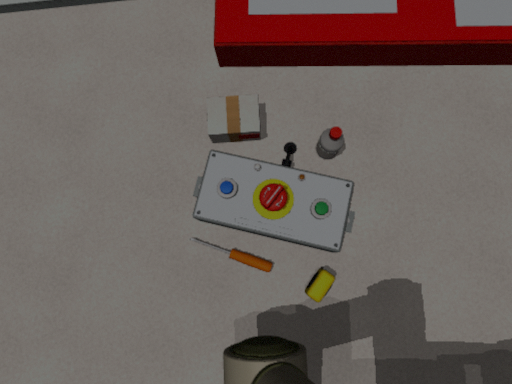

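The scene view shows green at (193,168), the red stop at (240,184) and blue at (289,209). In the top view blue is at (227,188), red at (273,198) and green at (321,209). There is also a black gooseneck object beyond the console.

```bash
cat > h.py <<'E'
import numpy as np,cv2
from scipy.spatial.transform import Rotation as R
from rig import ctrl,capture,calibration
def cam(n,s=None):
    c=calibration(n); f=192/np.tan(np.radians(c['fov_y']/2))
    if 'view' in c: T=np.linalg.inv(c['view'])
    else:
        q=s['ee_rot']; T=np.eye(4); T[:3,:3]=R.from_quat([q[1],q[2],q[3],q[0]]).as_matrix(); T[:3,3]=s['eef_pos']; T=T@c['mount']
    return c,f,T
def ray(C,u,v,z):
    c,f,T=C; d=T[:3,:3]@np.array([(u-c['cx'])/f,(v-c['cy'])/f,1]); o=T[:3,3]
    return o+d*(z-o[2])/d[2]
def mask(im,col):
    h,s,v=cv2.split(cv2.cvtColor(im,cv2.COLOR_RGB2HSV)); h=h.astype(int)
    m={'red':((h<8)|(h>172))&(s>150)&(v>60),'blue':(h>100)&(h<130)&(s>150)&(v>60),'green':(h>50)&(h<90)&(s>120)&(v>40),'yellow':(h>22)&(h<35)&(s>150)&(v>80)}[col]
    return m.astype(np.uint8)
def blobs(im,col,amin=30):
    n,l,st,ce=cv2.connectedComponentsWithStats(mask(im,col))
    return [(ce[i].round(1),st[i].tolist()) for i in range(1,n) if st[i][4]>amin]
E
python3 - <<'E'
from h import *
for n in('scene','top'):
    im=cv2.imread(f'pics/{n}0.png')[:,:,::-1].copy(); C=cam(n)
    for col,z in(('red',118),('yellow',83),('blue',101),('green',101)):
        for c,st in blobs(im,col): print(n,col,c,st,ray(C,*c,z).round(1))
E
```

```text
scene red [240.3 183.8] [225, 168, 31, 29, 557] [575.    5.3 118. ]
scene red [146.1 225.1] [139, 218, 15, 16, 177] [ 702.7 -129.8  118. ]
scene red [ 68.5 363.6] [0, 325, 204, 59, 6067] [ 950.9 -149.5  118. ]
scene yellow [218.4 121.4] [204, 111, 30, 22, 378] [406.9 -93.2  83. ]
scene yellow [240.9 197.2] [218, 176, 45, 35, 605] [581.5   7.3  83. ]
scene blue [288.4 207.3] [281, 201, 15, 14, 155] [591.5 101.6 101. ]
scene green [193.  166.7] [187, 161, 13, 12, 136] [548.5 -99.  101. ]
top red [351.5  26.8] [214, 0, 298, 46, 9705] [ 946.6 -170.4  118. ]
top red [335.5 132.1] [330, 127, 12, 11, 107] [ 702.8 -129.6  118. ]
top red [272.9 197.1] [260, 184, 27, 27, 463] [562.8   1.9 118. ]
top yellow [272.1 200.8] [253, 179, 40, 40, 615] [560.2   3.4  83. ]
top yellow [320.5 285.7] [307, 270, 28, 32, 482] [383.2 -97.8  83. ]
top blue [226.2 187.1] [220, 181, 13, 13, 123] [586.4 101.4 101. ]
top green [321.1 207.9] [315, 202, 13, 13, 130] [543.3 -99.1 101. ]
```

Call:
jog_arm(
  rows=[
    [[0.907,-0.622,-0.033,0,0,0],[0.907,-0.622,-0.033,0,0,0],[0.907,-0.622,-0.033,0,0,0],[0.907,-0.622,-0.033,0,0,0],[0.907,-0.622,-0.033,0,0,0]],
  ],
)

```text
time_s: 0.57
eef_pos: [251.5, -374.0, 236.6]
ee_rot: [-0.0, 0.99, 0.14, 0.001]
force: [-0.4, -0.5, 0.6]
grip_width: 1.0
```

Call:
jog_arm(
  rows=[
    [[0.907,-0.622,-0.033,0,0,0],[0.907,-0.622,-0.033,0,0,0],[0.907,-0.622,-0.033,0,0,0],[0.907,-0.622,-0.033,0,0,0],[0.907,-0.622,-0.033,0,0,0]],
  ],
)

```text
time_s: 0.98
eef_pos: [356.8, -247.1, 241.5]
ee_rot: [-0.0, 0.99, 0.141, 0.001]
force: [-0.1, -1.2, -0.5]
grip_width: 1.003
```

Call:
jog_arm(
  rows=[
    [[0.907,-0.622,-0.033,0,0,0],[0.907,-0.622,-0.033,0,0,0],[0.907,-0.622,-0.033,0,0,0],[0.907,-0.622,-0.033,0,0,0],[0.907,-0.622,-0.033,0,0,0]],
  ],
)

```text
time_s: 1.4
eef_pos: [462.1, -120.5, 246.1]
ee_rot: [-0.001, 0.99, 0.14, 0.001]
force: [-0.0, -0.4, 0.3]
grip_width: 1.004
```

Call:
jog_arm(
  rows=[
    [[0.907,-0.622,-0.033,0,0,0],[0.907,-0.622,-0.033,0,0,0],[0.907,-0.622,-0.033,0,0,0],[0.907,-0.622,-0.033,0,0,0],[0.907,-0.622,-0.033,0,0,0],[0.907,-0.622,-0.033,0,0,0]],
  ],
  jaw=1,
)

```text
time_s: 1.9
eef_pos: [565.4, 2.8, 250.2]
ee_rot: [-0.0, 0.99, 0.139, -0.001]
force: [0.4, -0.4, -0.1]
grip_width: 0.137
```

```bash
python3 - <<'E'
from h import *
s=ctrl.sense(); im=capture('wrist'); cv2.imwrite('pics/w1.png',im[:,:,::-1]); C=cam('wrist',s); print(s['eef_pos'],s['ee_rot'])
for col,z in(('red',118),('yellow',83),('blue',101),('green',101)):
    for c,st in blobs(im,col): print(col,c,st,ray(C,*c,z).round(1))
E
```

```text
[565.37644354   2.76246654 250.2021947 ] [-1.03874453e-04  9.90344074e-01  1.38629710e-01 -6.38659541e-04]
red [243.6  10.2] [221, 4, 49, 13, 82] [703.9  51.9 118. ]
red [448.3  79.7] [429, 64, 39, 32, 961] [ 701.3 -129.5  118. ]
red [256.6 183.3] [228, 155, 59, 58, 2358] [569.5   2.5 118. ]
yellow [261.8 164.1] [216, 137, 83, 80, 1918] [5.825e+02 3.000e-01 8.300e+01]
yellow [272.6 330.5] [269, 324, 7, 15, 72] [387.4 -70.5  83. ]
blue [163.7 132.7] [150, 119, 28, 29, 639] [588.8  99.6 101. ]
green [343.6 226.4] [331, 214, 26, 25, 517] [546.  -98.4 101. ]
```

View pics/w1.png

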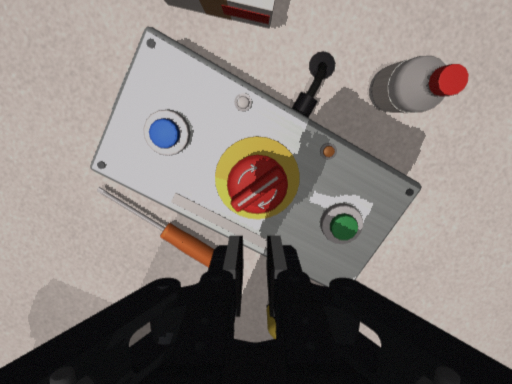

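```bash
python3 - <<'E'
from h import *
im=cv2.imread('pics/w1.png')[:,:,::-1].copy(); s=ctrl.sense(); C=cam('wrist',s)
m=mask(im,'yellow'); n,l,st,ce=cv2.connectedComponentsWithStats(m); i=1+np.argmax(st[1:,4])
h=cv2.convexHull(np.argwhere(l==i)[:,::-1].astype(np.int32))[:,0]
p=np.array([ray(C,u,v,83)[:2] for u,v in h],np.float32); print('yellow',cv2.fitEllipse(p), cv2.minEnclosingCircle(p))
hsv=cv2.cvtColor(im,cv2.COLOR_RGB2HSV); sub=(hsv[...,1]<90)&(hsv[...,2]>120)
box=np.zeros_like(sub); box[160:212,233:284]=1
n,l,st,ce=cv2.connectedComponentsWithStats((sub&box).astype(np.uint8))
for j in range(1,n):
    if st[j][4]>10:
        q=np.argwhere(l==j)[:,::-1]; p=np.array([ray(C,u,v,131)[:2] for u,v in q]); 
        r=cv2.minAreaRect(p.astype(np.float32)); w,V=np.linalg.eigh(np.cov(p.T)); print(st[j].tolist(),ce[j],p.mean(0),r,np.degrees(np.arctan2(V[1,1],V[0,1])), np.sqrt(w))
cv2.imwrite('pics/w1z.png',cv2.resize(im[110:260,180:340,::-1],None,fx=4.5,fy=4,interpolation=cv2.INTER_CUBIC))
E
```

```text
yellow ((565.75, -0.5637426376342773), (85.76870727539062, 86.74990844726562), 170.24534606933594) ((565.4852905273438, -0.367557168006897), 43.53565216064453)
[238, 164, 17, 20, 56] [246.32142857 172.17857143] [579.12377608  13.81351625] ((577.2881469726562, 14.027338027954102), (4.9374589920043945, 21.105817794799805), 63.45417022705078) 149.3117271634588 [1.28919316 6.61002967]
[238, 192, 19, 14, 61] [246.73770492 198.55737705] [555.77440862   7.00513095] ((555.7304077148438, 7.111253261566162), (2.580385684967041, 19.94741439819336), 52.40117645263672) 142.4929584909044 [0.76184819 5.81279191]
[258, 199, 13, 10, 43] [262.97674419 203.79069767] [555.01436482  -8.56241359] ((556.7553100585938, -8.906452178955078), (5.9831037521362305, 11.634246826171875), 66.36201477050781) 136.23515449168815 [1.4346319 3.3566493]
```

View pics/w1z.png

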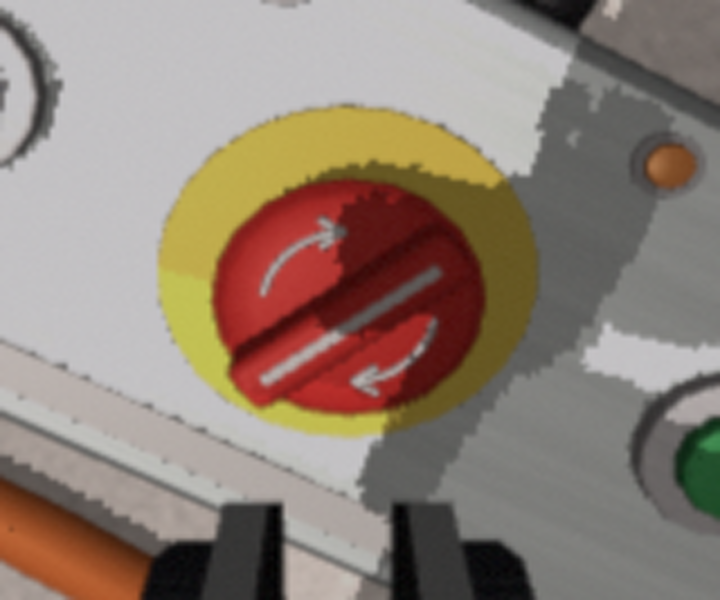

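The wrist view shows the bar's white line running from pixel (239,205) to (277,177.5).

```bash
python3 - <<'E'
from h import *
s=ctrl.sense(); C=cam('wrist',s)
a=ray(C,239.1,205,131);b=ray(C,277.1,177.5,131); d=(b-a)[:2]; print(a,b,(a+b)/2,np.linalg.norm(d),np.degrees(np.arctan2(d[1],d[0])))
q=s['ee_rot'];M=R.from_quat([q[1],q[2],q[3],q[0]]).as_matrix(); print(M.round(3), np.degrees(np.arctan2(M[1,0],M[0,0])), s['grip_width'],s['joints'])
t=np.array([566.5,0.2,250]); print(M.T@(t-s['eef_pos'])/150)
E
```

```text
[547.9780267   12.07067846 131.        ] [581.95602566 -13.77709862 131.        ] [564.96702618  -0.85321008 131.        ] 42.69206006924587 -37.2610101127052
[[ 0.962  0.273 -0.001]
 [ 0.273 -0.962 -0.   ]
 [-0.001 -0.    -1.   ]] 15.83847568832703 0.05274546854287238 [-2.04173815e-01  3.89722568e-01  1.34026619e+00 -4.51930611e-04
  1.41277121e+00  1.09026043e+00]
[0.00803765 0.01266754 0.00312245]
```

Call:
jog_arm(
  rows=[
    [[-0.006,0.022,0.2,0,0,-0.1],[-0.006,0.022,0.3,0,0,-0.2],[-0.006,0.022,0.3,0,0,-0.3],[-0.006,0.022,0.3,0,0,-0.4],[-0.006,0.022,0.3,0,0,-0.47],[-0.006,0.022,0.3,0,0,-0.54],[-0.006,0.022,0.3,0,0,-0.61]],
  ],
)

```text
time_s: 2.53
eef_pos: [564.3, -3.1, 206.3]
ee_rot: [0.0, 0.838, 0.546, -0.0]
force: [-0.1, -0.5, 0.9]
grip_width: 0.001
```

Call:
jog_arm(
  rows=[
    [[0,0,0,0,0,-0.8],[0,0,0,0,0,-0.8],[0,0,0,0,0,-0.8],[0,0,0,0,0,-0.8],[0,0,0,0,0,-0.8],[0,0,0,0,0,-0.8],[0,0,0,0,0,-0.8],[0,0,0,0,0,-0.8]],
  ],
)

```text
time_s: 3.2
eef_pos: [564.3, -3.1, 206.3]
ee_rot: [-0.0, 0.474, 0.881, -0.0]
force: [-0.2, -1.1, -0.0]
grip_width: 0.001
```

```bash
cat > st.py <<'E'
from h import *
def st():
    s=ctrl.sense();q=s['ee_rot'];M=R.from_quat([q[1],q[2],q[3],q[0]]).as_matrix(); print(s['time_s'],s['eef_pos'].round(2),M[:,2].round(4),'yaw',np.degrees(np.arctan2(M[1,0],M[0,0])).round(2),'gw',round(s['grip_width'],3),'q6',s['joints'][5].round(3),s['force'].round(2)); return s,M
E
python3 - <<'E'
from st import *
st()
E
```

```text
3.2 [564.3   -3.12 206.28] [-2.e-04 -3.e-04 -1.e+00] yaw 123.46 gw 0.001 q6 -0.797 [-0.17 -1.11 -0.03]
```

Call:
jog_arm(
  rows=[
    [[0.009,0.015,0,0,0,-0.07],[0.009,0.015,0,0,0,-0.14],[0.009,0.015,0,0,0,-0.214],[0.009,0.015,0,0,0,-0.214],[0.009,0.015,0,0,0,-0.214]],
  ],
)

```text
time_s: 3.62
eef_pos: [565.7, -0.2, 206.2]
ee_rot: [0.0, 0.324, 0.946, -0.0]
force: [0.2, -0.1, -0.3]
grip_width: -0.0
```

```bash
python3 - <<'E'
from st import *
s,M=st()
im=capture('wrist'); C=cam('wrist',s)
m=mask(im,'yellow'); n,l,st,ce=cv2.connectedComponentsWithStats(m); i=1+np.argmax(st[1:,4])
h=cv2.convexHull(np.argwhere(l==i)[:,::-1].astype(np.int32))[:,0]
p=np.array([ray(C,u,v,83)[:2] for u,v in h],np.float32); print('yellow',cv2.fitEllipse(p), cv2.minEnclosingCircle(p))
cv2.imwrite('pics/w2.png',im[:,:,::-1])
E
```

```text
3.6167 [ 5.6570e+02 -2.2000e-01  2.0624e+02] [-1.e-04 -2.e-04 -1.e+00] yaw 142.2 gw -0.0 q6 -1.118 [ 0.21 -0.13 -0.28]
yellow ((393.9166564941406, -88.55892181396484), (37.80461120605469, 72.4666748046875), 53.963592529296875) ((393.59906005859375, -88.04403686523438), 31.038997650146484)
```

View pics/w2.png

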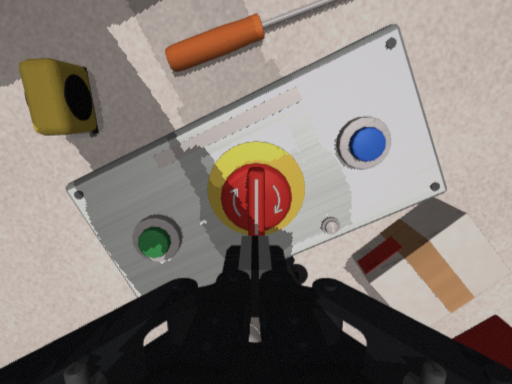

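The bar is vertical in the picture at column ~256, so it lines up with the tool's x axis. Next I descend.

Call:
jog_arm(
  rows=[
    [[0,0,0.2,0,0,0],[0,0,0.35,0,0,0],[0,0,0.44,0,0,0],[0,0,0.46,0,0,0],[0,0,0.46,0,0,0]],
  ],
)

```text
time_s: 4.08
eef_pos: [565.8, 0.7, 136.7]
ee_rot: [-0.001, 0.323, 0.947, -0.0]
force: [-1.2, -0.2, 0.2]
grip_width: 0.003
```

Call:
jog_arm(
  rows=[
    [[0,0,0.02,0,0,0],[0,0,0.03,0,0,0],[0,0,0.04,0,0,0],[0,0,0.05,0,0,0],[0,0,0.06,0,0,0],[0,0,0.06,0,0,0]],
  ],
)

```text
time_s: 4.58
eef_pos: [566.5, 1.0, 128.8]
ee_rot: [0.001, 0.322, 0.947, 0.0]
force: [-1.9, -0.2, 5.2]
grip_width: 0.004
```

Call:
jog_arm(
  rows=[
    [[0,0,0.01,0,0,0],[0,0,0.02,0,0,0],[0,0,0.03,0,0,0],[0,0,0.037,0,0,0],[0,0,0.037,0,0,0]],
  ],
)

```text
time_s: 5.0
eef_pos: [566.5, 1.0, 123.3]
ee_rot: [0.001, 0.322, 0.947, 0.0]
force: [-1.3, 0.5, 6.6]
grip_width: 0.002
```

Call:
jog_arm(
  rows=[
    [[0,0,0.005,0,0,0],[0,0,0.009,0,0,0],[0,0,0.009,0,0,0]],
  ],
)

```text
time_s: 5.25
eef_pos: [566.5, 1.0, 122.1]
ee_rot: [0.001, 0.322, 0.947, 0.0]
force: [-1.7, -0.0, 6.1]
grip_width: 0.001
```

Call:
jog_arm(
  rows=[
    [[0,0,0.005,0,0,0],[0,0,0.01,0,0,0],[0,0,0.01,0,0,0]],
  ],
)

```text
time_s: 5.5
eef_pos: [566.7, 1.0, 121.4]
ee_rot: [0.001, 0.321, 0.947, 0.0]
force: [-3.8, -0.3, 12.5]
grip_width: -0.003
```

Call:
jog_arm(
  rows=[
    [[0,0,0.007,0,0,0],[0,0,0.007,0,0,0]],
  ],
)

```text
time_s: 5.67
eef_pos: [566.8, 1.0, 121.3]
ee_rot: [0.001, 0.321, 0.947, 0.0]
force: [-5.9, 1.2, 19.7]
grip_width: 0.002
```

Hard stop reached at 121.3, with force rising to 20 N, so the head should be latched. I retract and open slightly.

Call:
jog_arm(
  rows=[
    [[0,0,-0.1,0,0,0],[0,0,-0.3,0,0,0],[0,0,-0.3,0,0,0],[0,0,-0.3,0,0,0],[0,0,-0.3,0,0,0],[0,0,-0.3,0,0,0]],
  ],
  jaw=0.5,
)

```text
time_s: 6.17
eef_pos: [565.7, 1.1, 162.6]
ee_rot: [-0.001, 0.322, 0.947, -0.0]
force: [-0.2, -0.6, -0.6]
grip_width: 0.252
```

```bash
python3 - <<'E'
from st import *
s,M=st()
im=capture('wrist'); cv2.imwrite('pics/w3.png',cv2.resize(im[120:384,156:356,::-1],None,fx=2.2,fy=2.2))
cv2.imwrite('pics/s3.png',cv2.resize(capture('scene')[100:250,140:340,::-1],None,fx=4,fy=4,interpolation=cv2.INTER_CUBIC))
E
```

```text
6.1667 [565.67   1.13 162.6 ] [-1.8e-03  3.0e-04 -1.0e+00] yaw 142.49 gw 0.252 q6 -1.121 [-0.22 -0.64 -0.59]
```

View pics/w3.png

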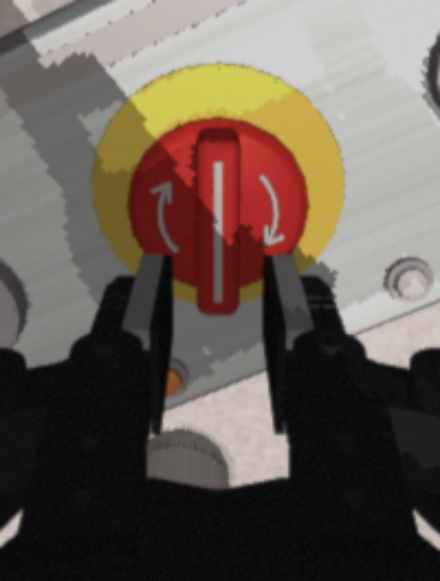

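View pics/s3.png

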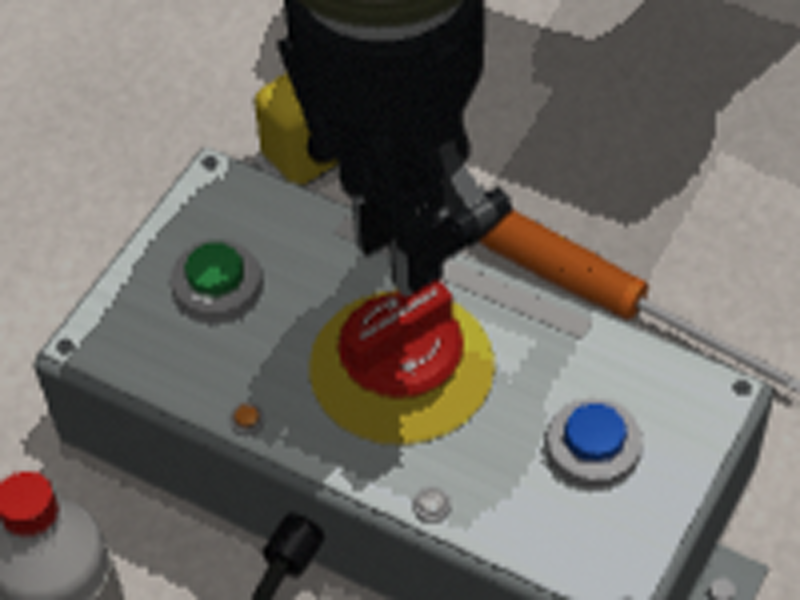

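The fingers straddle the bar: inner edges at 170 and 265 in the zoom, bar centre at 218. The head looks in and not turned.

Call:
jog_arm(
  rows=[
    [[0,0,0.1,0,0,0],[0,0,0.2,0,0,0],[0,0,0.27,0,0,0],[0,0,0.3,0,0,0],[0,0,0.317,0,0,0],[0,0,0.317,0,0,0]],
  ],
)

```text
time_s: 6.77
eef_pos: [566.1, 1.1, 115.9]
ee_rot: [-0.0, 0.322, 0.947, -0.0]
force: [-0.0, 0.0, 0.5]
grip_width: 0.249
```

Call:
jog_arm(
  rows=[
    [[0,0,0,0,0,0.05],[0,0,0,0,0,0.1],[0,0,0,0,0,0.15],[0,0,0,0,0,0.2],[0,0,0,0,0,0.25],[0,0,0,0,0,0.3],[0,0,0,0,0,0.3]],
  ],
)

```text
time_s: 7.35
eef_pos: [566.6, 0.8, 116.9]
ee_rot: [0.001, 0.535, 0.845, 0.0]
force: [-0.1, -1.7, 0.5]
grip_width: 0.25
```

```bash
python3 - <<'E'
from st import *
s,M=st(); print(s['wrist_torque'])
im=capture('wrist'); cv2.imwrite('pics/w4.png',cv2.resize(im[120:384,156:356,::-1],None,fx=2.2,fy=2.2))
E
```

```text
7.35 [566.55   0.77 116.93] [ 1.4e-03 -7.0e-04 -1.0e+00] yaw 115.34 gw 0.25 q6 -0.647 [-0.1  -1.72  0.55]
[-0.21728507  0.01608272  0.05795813]
```

View pics/w4.png

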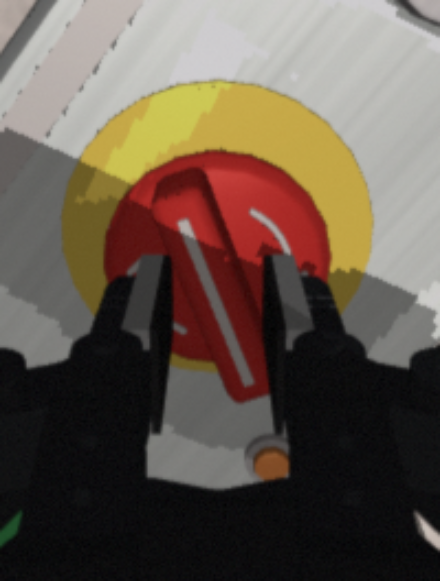

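Call:
jog_arm(
  rows=[
    [[0,0,0.007,0,0,0.04],[0,0,0.007,0,0,0.08],[0,0,0.007,0,0,0.12],[0,0,0.007,0,0,0.16],[0,0,0.007,0,0,0.2],[0,0,0.007,0,0,0.24],[0,0,0.007,0,0,0.28],[0,0,0.007,0,0,0.28]],
  ],
)

```text
time_s: 8.07
eef_pos: [566.4, 1.0, 115.8]
ee_rot: [0.0, 0.705, 0.709, 0.0]
force: [-0.8, -1.3, 1.6]
grip_width: 0.25
```

```bash
python3 - <<'E'
from st import *
s,M=st(); print(s['wrist_torque'])
im=capture('wrist'); cv2.imwrite('pics/w5.png',cv2.resize(im[120:384,156:356,::-1],None,fx=2.2,fy=2.2))
E
```

```text
8.0667 [566.4    0.98 115.82] [ 1.e-03 -3.e-04 -1.e+00] yaw 90.31 gw 0.25 q6 -0.21 [-0.79 -1.26  1.65]
[-0.13555375  0.18381926  0.06989505]
```

View pics/w5.png

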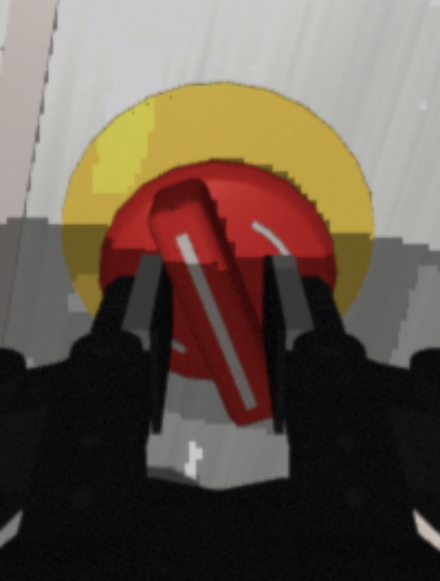

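The head follows the tool and has turned about 25°. I continue the turn.

Call:
jog_arm(
  rows=[
    [[0,0,0,0,0,0.04],[0,0,0,0,0,0.08],[0,0,0,0,0,0.12],[0,0,0,0,0,0.16],[0,0,0,0,0,0.2],[0,0,0,0,0,0.22],[0,0,0,0,0,0.22]],
  ],
)

```text
time_s: 8.7
eef_pos: [566.4, 1.0, 115.4]
ee_rot: [0.0, 0.816, 0.578, 0.0]
force: [0.1, -0.4, 3.0]
grip_width: 0.249
```

```bash
python3 - <<'E'
from st import *
s,M=st(); print(s['wrist_torque'])
im=capture('wrist'); cv2.imwrite('pics/w6.png',cv2.resize(im[120:384,156:356,::-1],None,fx=2.2,fy=2.2))
E
```

```text
8.7 [566.44   1.   115.44] [ 1.e-03 -2.e-04 -1.e+00] yaw 70.62 gw 0.249 q6 0.133 [ 0.1  -0.37  3.  ]
[-0.1320878   0.01085761  0.04654665]
```

View pics/w6.png

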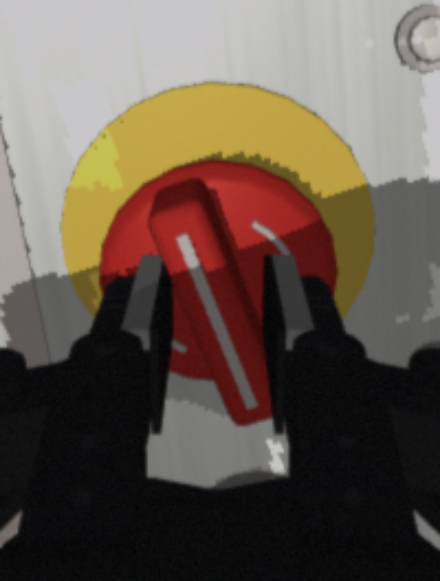

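Against w4, the cap looks larger in w5 and w6 (about 235 px wide against 225), so the head has sprung up. I turn back with it and then lift.

Call:
jog_arm(
  rows=[
    [[0,0,0,0,0,-0.06],[0,0,0,0,0,-0.12],[0,0,0,0,0,-0.18],[0,0,0,0,0,-0.24],[0,0,0,0,0,-0.3],[0,0,0,0,0,-0.36],[0,0,0,0,0,-0.42],[0,0,0,0,0,-0.48]],
  ],
)

```text
time_s: 9.42
eef_pos: [566.1, 1.0, 115.1]
ee_rot: [0.0, 0.544, 0.839, -0.0]
force: [-0.5, -1.0, 1.3]
grip_width: 0.251
```

Call:
jog_arm(
  rows=[
    [[0,0,0,0,0,-0.06],[0,0,0,0,0,-0.12],[0,0,0,0,0,-0.18],[0,0,0,0,0,-0.24],[0,0,0,0,0,-0.29],[0,0,0,0,0,-0.29]],
  ],
)

```text
time_s: 9.92
eef_pos: [566.0, 1.2, 114.8]
ee_rot: [-0.0, 0.341, 0.94, 0.0]
force: [-0.4, 0.3, 0.5]
grip_width: 0.248
```

Call:
jog_arm(
  rows=[
    [[0,0,-0.06,0,0,0],[0,0,-0.16,0,0,0],[0,0,-0.4,0,0,0],[0,0,-0.6,0,0,0],[0,0,-0.6,0,0,0],[0,0,-0.6,0,0,0]],
  ],
)

```text
time_s: 10.42
eef_pos: [566.7, 1.0, 207.0]
ee_rot: [0.002, 0.344, 0.939, 0.0]
force: [0.5, -1.3, -0.7]
grip_width: 0.249
```

```bash
python3 - <<'E'
from st import *
s,M=st()
im=capture('wrist'); cv2.imwrite('pics/w7.png',im[:,:,::-1]); C=cam('wrist',s)
for c,t in blobs(im,'red',500)+blobs(im,'blue'): print(c,t)
print([ray(C,*c,101).round(1) for c,t in blobs(im,'blue')])
cv2.imwrite('pics/s7.png',cv2.resize(capture('scene')[100:250,140:340,::-1],None,fx=4,fy=4,interpolation=cv2.INTER_CUBIC))
E
```

```text
10.4167 [566.71   1.03 206.98] [ 3.6e-03 -6.0e-04 -1.0e+00] yaw 139.74 gw 0.249 q6 -1.073 [ 0.49 -1.35 -0.7 ]
[253.7 196.7] [219, 163, 70, 75, 3277]
[382.  247.3] [360, 230, 44, 38, 608]
[498.1 330.8] [479, 306, 33, 56, 533]
[363.1 138.4] [347, 122, 34, 34, 905]
[array([585.8,  99.8, 101. ])]
```

View pics/w7.png

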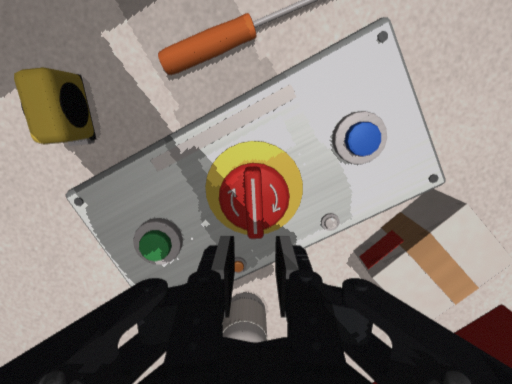

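View pics/s7.png

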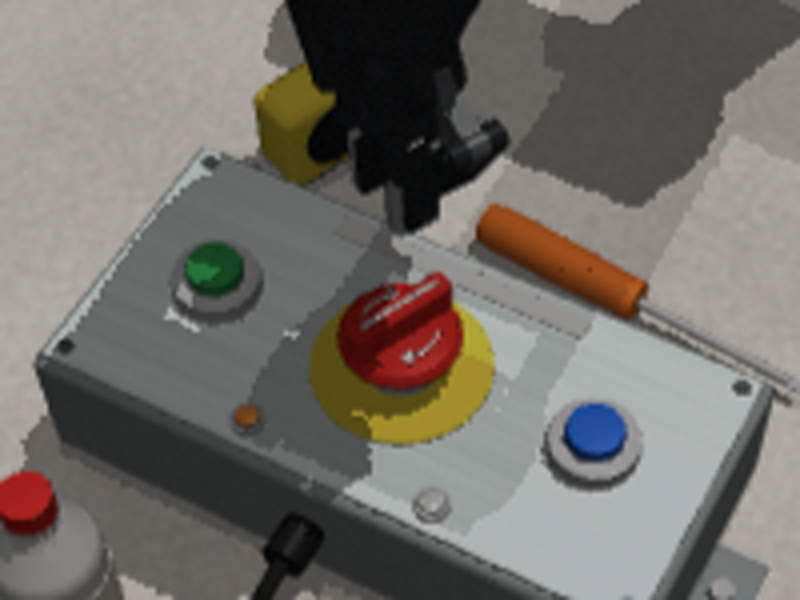

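The head is out, with the grey stem visible in the scene view, and the bar is back home. Blue is at about (587,100). I shut the fingers and move over it.

Call:
jog_arm(
  rows=[
    [[0.16,0.3,0,0,0,0],[0.322,0.592,0,0,0,0],[0.322,0.592,0,0,0,0],[0.322,0.592,0,0,0,0],[0.322,0.592,0,0,0,0],[0.322,0.592,0.3,0,0,0],[0.322,0.592,0.4,0,0,0],[0.322,0.592,0.4,0,0,0]],
  ],
  jaw=1,
)

```text
time_s: 11.18
eef_pos: [584.1, 98.9, 140.2]
ee_rot: [-0.004, 0.345, 0.939, -0.002]
force: [-0.2, -0.8, -0.8]
grip_width: 0.004
```

```bash
python3 - <<'E'
from st import *
s,M=st()
im=capture('wrist'); cv2.imwrite('pics/w8.png',im[:,:,::-1]); C=cam('wrist',s)
print([(c,t,ray(C,*c,101).round(1)) for c,t in blobs(im,'blue')])
E
```

```text
11.1833 [584.13  98.87 140.22] [-9.2e-03  1.0e-04 -1.0e+00] yaw 139.69 gw 0.004 q6 -0.897 [-0.15 -0.79 -0.75]
[(array([262.1, 222.1]), [241, 205, 42, 41, 1154], array([584.5, 104. , 101. ]))]
```

View pics/w8.png

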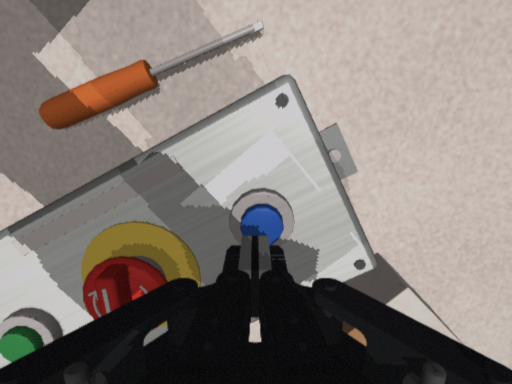

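Call:
jog_arm(
  rows=[
    [[0,0.017,0.1,0,0,0],[0,0.017,0.18,0,0,0],[0,0.017,0.23,0,0,0],[0,0.017,0.25,0,0,0],[0,0.017,0.26,0,0,0],[0,0.017,0.27,0,0,0],[0,0.017,0.28,0,0,0],[0,0.017,0.28,0,0,0]],
  ],
)

```text
time_s: 11.9
eef_pos: [588.4, 102.0, 103.4]
ee_rot: [0.0, 0.344, 0.939, 0.0]
force: [0.2, -0.2, -0.4]
grip_width: -0.001
```

Call:
jog_arm(
  rows=[
    [[0,0,0.01,0,0,0],[0,0,0.02,0,0,0],[0,0,0.03,0,0,0],[0,0,0.04,0,0,0],[0,0,0.045,0,0,0],[0,0,0.045,0,0,0]],
  ],
)

```text
time_s: 12.4
eef_pos: [588.4, 102.0, 96.5]
ee_rot: [0.0, 0.344, 0.939, 0.0]
force: [0.2, -0.6, 4.3]
grip_width: 0.002
```

Call:
jog_arm(
  rows=[
    [[0,0,0.005,0,0,0],[0,0,0.01,0,0,0],[0,0,0.015,0,0,0],[0,0,0.015,0,0,0]],
  ],
)

```text
time_s: 12.73
eef_pos: [588.5, 102.1, 95.9]
ee_rot: [0.001, 0.344, 0.939, 0.0]
force: [-5.1, 0.1, 15.9]
grip_width: 0.001
```

The button bottomed out at 95.9 with 16 N. I retract and check.

Call:
jog_arm(
  rows=[
    [[0,0,-0.1,0,0,0],[0,0,-0.3,0,0,0],[0,0,-0.6,0,0,0],[0,0,-0.8,0,0,0],[0,0,-0.9,0,0,0],[0,0,-0.9,0,0,0],[0,0,-0.9,0,0,0],[0,0,-0.9,0,0,0]],
  ],
)

```text
time_s: 13.4
eef_pos: [587.6, 102.0, 227.3]
ee_rot: [-0.001, 0.344, 0.939, -0.0]
force: [-0.5, 0.0, -0.0]
grip_width: 0.0
```

```bash
python3 - <<'E'
from st import *
s,M=st()
im=capture('wrist'); cv2.imwrite('pics/w9.png',im[:,:,::-1])
cv2.imwrite('pics/s9.png',cv2.resize(capture('scene')[90:250,140:340,::-1],None,fx=3.7,fy=3.7,interpolation=cv2.INTER_CUBIC))
t=capture('top');cv2.imwrite('pics/t9.png',t[:,:,::-1])
for c,st_ in blobs(t,'red',80)+blobs(t,'yellow',80):print(c,st_)
E
```

```text
13.4 [587.61 101.97 227.27] [-3.e-03  1.e-04 -1.e+00] yaw 139.79 gw 0.0 q6 -0.893 [-0.54  0.05 -0.  ]
[351.6  27. ] [214, 0, 298, 47, 9802]
[335.2 132.5] [330, 127, 12, 12, 116]
[272.7 197.1] [260, 184, 27, 27, 472]
[272.1 201.1] [253, 179, 40, 40, 599]
[320.4 285.5] [307, 270, 28, 32, 495]
```

View pics/s9.png

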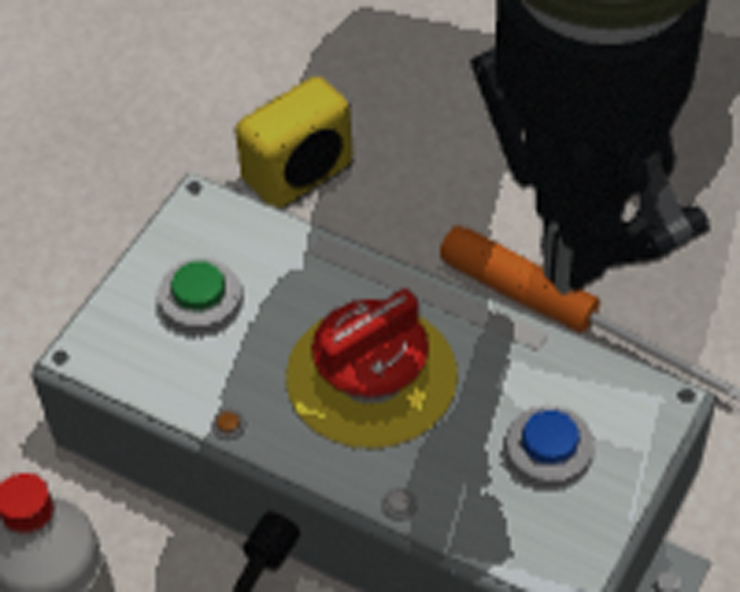

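View pics/w9.png

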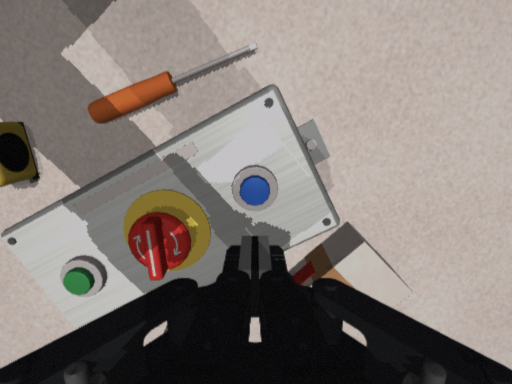

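The stop is out and home: its box in the top view is unchanged from the start. Both buttons are up, the loose things have not moved and the arm is clear.

```bash
python3 -c "
from rig import order
print(order.finish_job())"
```

```text
the job is handed in; nothing more can be done
None
```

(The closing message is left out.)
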